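Seal a digestion vessel with its torque cap

ROBOT

A 6-joint arm with a two-finger parallel gripper is mounted at the origin on the work surface. World frame = base frame: x ahead of the robot, y to its left, z up, the work surface at z = 0. Lengths are in mm, angles in rad, forces in N, time in s.
With the tool pointing down it reaches from about 350 to 975 mm from the base axis. Payload 7.1 kg.
Tool frame: the origin (TCP) lies midway between the tips of the shut fingers; the grasp point (between the pads) lies 19 mm behind it (ctrl.grip_depth is the distance from the TCP to the grasp point, in mm); z points along the fingers, y is the line along which they close (so a half turn about z gives the same grasp; the last joint's range is limited). The gripper opens to 88 mm and grips with 3 to 60 N. Pads are 20 mm wide; open, the fingers measure 115 mm over their backs; the gripper's body (75 mm by 178 mm) begins 61 mm behind the grasp point.
Start: joints at [-1.191, 0.423, 1.63, -0, 1.089, -0.019], TCP at [242.711, -575.931, 222.675] pointing down, gripper open.
Joint ranges: [-3, 3], [-0.9, 2.11], [0.09, 2.58], [-1.31, 4.45], [0.11, 2.69], [-2.54, 2.54]. Speed limits (rad/s): [2.39, 2.39, 3.01, 3.14, 3.14, 3.14].

INTERFACE

Orientations are given as a rotation vector (axis times angle).
In Python, from workcell import ctrl, cams gives the robot as it stands.
- The arm moves only by the tool move_arm, never from a script. Its argument "steps" is a list of rows, each a list of 3 entries, a list of its own where there are three numbers: the shift along the tool's x, y, z in units of 25 mm (1.0 is 25 mm), then the turn about the tool's z in units of 5 degrees (1.0 is 5 degrees), then the closure, from 0 (fully open) to 1 (shut). A call has 1 to 20 rows; each row shifts and turns the commanded pose from where the row before left it, along the tool's axes as they then stand; what a row does not reach is not made up. A row lasts 1/12 s, in which the tool goes at most 41.7 mm and 7.16 degrees, less where a joint would pass 70% of its speed; a pose out of reach is approached as far as the arm can. A call is refused whole if a number of a shift passes 1 or a number of a turn 1, either way. A call with a gripper value outside its range is refused whole. The fingers move at their own pace and stop on an object; the grip force is fixed at half the most. Time passes only in rows, so rows that do not move let the fingers close. It gives the time, the measured TCP pose, the force, the opening and the grip force at its end, in the units of the state.
- ctrl.get_obs(): the state, without advancing time (a new reading comes with each control period).
- cams.get_image(name): name is "side" or "top"; returns a dict with "image" (480x640x3 uint8, red, green, blue), "camera_matrix" (3x3 intrinsics, pixels), "xyz" and "rotation" of the camera in the world. Camera axes: x right, y down, z forward; pixel columns grow to the right and rows downward; lengths in mm; the calibration is good to about 2 mm. A picture is of the moment at which its call begins. There is no depth.
- ctrl.close_job(): hands the job in; it is judged then, once.
Trained networks look in the newest picture that a camera, given by its name, has taken for a name from the list of things; names that differ only in an ending like _2 or _b are one class to them, and where a whole thing is asked for, a point or a joint stands for the part that bears it (a point fixed in the world has none). Each returns a list of dicts, best first, with "p" (0 to 1); they miss things now and then, are a little off and sometimes report something else, mostly with a low value. They report only what shows in the picture. A call takes as long as a camera call. They do not tell look-alikes from the thing itself.
- cams.boxes_of(camera, thing): "rect" ([centre column, centre row, width, height] in pixels, round what is visible of it).
- cams.cut_out(camera, thing): "pixels" (480x640 bool, what is visible of it) and "rect" ([centre column, centre row, width, height] in pixels, round what is visible of it).
The state is a dict: "t": time; "qpos": joint angles; "qvel": joint speeds; "joint_torque": joint torques, N m; "ee_pos": TCP position; "orientation": TCP orientation; "ft_force": force on the tool from outside, world axes, zero at the start; "moment": the same for the moment, N m; "width": finger opening in mm; "grasp_force": force on a finger pad.
Only numpy, scipy, OpenCV 4.12 (cv2) and the standard library are available. Lean on these libraries where they do the work, as an engineer would, in place of code of your own. Each camera call takes 0.05 s, during which the arm holds its last target. There are 200 camera calls.

TASK

The filled digestion vessel standing on the balance pan still has a loose cap. Lift it off the pan, stand it fully home in the empty hexagonal socket of the capping rack between the two sealed vessels, gently and without forcing it down, then tighten its cap clockwise until the torque cap clicks once, and stop there without driving it over a second click. Let go and leave it upright in the socket, with the things around it where they stand.

Things in the scene. Friction and masses are not known exactly. Their poses are not given: they have to be found in the camera images.
- vessel: Vessel to be sealed, 0.44 kg, 116 mm tall, on the balance: beige jacket with a hexagonal foot (42 mm across flats, lowest 34 mm), round 40 mm body up to 75 mm, thin black sealing ring, grey collar (37 mm wide) from 78 to 84 mm, white ribbed cap shell (44 mm in diameter) up to 116 mm. Origin: centre of the underside, z up; x is square to a flat of the foot (60 degree symmetry).
- cap_top (a point): Centre of the flat top of the white cap shell, 116 mm above the vessel's underside; its frame turns with the shell. Grip the shell round its side, from above, 10 mm below the top, with 25 to 45 N; a weak grip slides on it. The cap has 0.4 to 2 rad left to its stop, not to be seen: only the torque tells; it may need a second grasp.
- cap (a joint): How far the white shell has slipped clockwise on the collar, rad; 0 at the start. Turning the thread reads under 0.1 N m; at its stop 0.2 to 0.3 (0.6 for a moment as it bites) while the shell slips 0.33 rad, then under 0.1 as it drops into the next notch at 0.52: the click, and so on every 0.52 rad. Turned back, the ratchet does not slip: it loosens the collar.
- rack: Capping rack, fixed: aluminium base plate 92 x 300 x 10 mm with three grey hexagonal sockets 100 mm apart along its y axis. The middle socket is empty. Each is 44.4 mm across flats inside, 57 mm outside, walls to 36 mm above the bench with a flared lead-in up to 41 mm. Origin at the centre of the underside; x is square to two flats of every socket.
- socket (a point): Centre of the floor of the empty middle socket, 10 mm above the bench; a vessel standing fully home has its origin here. Axes as the rack's. The walls reach 26 mm above it, the top of the lead-in 31 mm.
- sealed_a: Already sealed vessel of the same shape and size, standing loose in the socket at y = -100 mm of the rack; leave alone. Origin at the centre of its underside.
- sealed_b: Already sealed vessel, same, in the socket at y = +100 mm of the rack; leave alone.
- balance: Laboratory balance, fixed, white, 255 x 190 mm and 50 mm high, with a round steel pan 130 mm in diameter, whose top is 70 mm above the bench. Origin on the bench under the middle of the pan; the housing reaches 170 mm to -x (display) and 85 mm to +x of it.
- dropper: Amber dropper bottle, 42 mm in diameter, 100 mm tall, behind the balance; bystander. Origin at the centre of its underside.
- bulb: Rubber pipette bulb standing on end, 50 mm in diameter, 82 mm tall, in front of the rack; bystander. Origin at the centre of its underside.
- seal (a joint): How far the collar squeezes the black sealing ring on the jacket, m: 0 until the last 0.3 rad of tightening, about 0.0025 when the collar is at its stop; it stays squeezed when the cap is let go and is freed if the cap is loosened.
There are look-alikes about, which are no part of the job. What is shaped like the vessel but green, purple or yellow is not meant.

How it is judged (in metres and radians):
On the way, in this order (a step that is already met when the one before it is completed fails the run):
1. the vessel stands fully home in the empty socket (within 4 mm, upright) (distance between vessel and socket below 0.004 m and angle between vessel's own z axis and vertical below 0.08 rad), for 0.2 s.
2. the sealing ring is squeezed (more than 1.2 mm) and the cap has slipped over its click (value of joint seal above 0.0012 m and value of joint cap above 0.42 rad and distance between vessel and socket below 0.005 m), for 0.1 s.
At the end, for the whole second after the job is handed in: The vessel stands at rest and released in the middle socket, its origin within 4 mm of the socket floor's centre and upright within 3.4 degrees, its sealing ring squeezed by more than 1.2 mm and the cap slipped over one click (more than 0.42 rad, never more than 0.95) (distance between vessel and socket below 0.004 m and angle between vessel's own z axis and vertical below 0.06 rad and linear speed of vessel below 0.02 m/s and value of joint seal above 0.0012 m and value of joint cap above 0.42 rad); the robot touches nothing.
It fails at once if the cap is driven on over a second click (slipped by more than 0.95 rad) (value of joint cap above 0.95 rad).
It fails at once if the vessel is forced against the rack or the balance with more than 40 N (contact force between vessel and rack above 40 N or contact force between vessel and balance above 40 N).
It fails at once if a sealed vessel is disturbed by more than 15 mm (distance of any of sealed_a, sealed_b from where it was at the start of the episode above 0.015 m).
It fails at once if the dropper bottle or the pipette bulb is moved by more than 30 mm (distance of any of dropper, bulb from where it was at the start of the episode above 0.03 m).
It also fails if it takes over 64 s, if anything falls off the work surface, if the arm or the gripper's body presses on something with over 40 N, if the wrist force passes 120 N, or if a joint passes its speed limit or range.

## Working session

There is one attempt and no reset: what is moved stays moved. The work goes in short steps, Python scripts to look and compute and a tool call to move; the robot and the scene stay as the last step left them, time stands still between calls to the robot, and variables do not carry over. Pictures are saved under pics/ and viewed, at most 10 in all, crops included, and the job is handed in when it is done.

Besides the shell and the picture viewer there is one more tool, called by a JSON object that holds its "fn" and its "kwargs". move_arm: Moves the arm, as the interface text tells. Its arguments: {"type":"object","properties":{"steps":{"type":"array"}},"required":["steps"]}

```bash
mkdir -p pics
cat > h.py <<'E'
import numpy as np, cv2
from workcell import ctrl, cams
def get(n):
    d=cams.get_image(n); return d
def ray(d,u,v):
    K=np.array(d["camera_matrix"]);R=np.array(d["rotation"]);
    if R.shape!=(3,3): R=cv2.Rodrigues(R.astype(float))[0]
    r=R@np.linalg.solve(K,[u,v,1.0]); return np.array(d["xyz"],float),r
def atz(d,u,v,z):
    c,r=ray(d,u,v); return c+r*(z-c[2])/r[2]
def proj(d,P):
    K=np.array(d["camera_matrix"]);R=np.array(d["rotation"])
    if R.shape!=(3,3): R=cv2.Rodrigues(R.astype(float))[0]
    p=(np.atleast_2d(P)-np.array(d["xyz"]))@R@K.T; return p[:,:2]/p[:,2:]
def save(n,im): cv2.imwrite("pics/"+n,cv2.cvtColor(im,cv2.COLOR_RGB2BGR))
E
python3 - <<'E'
from h import *
for n in("top","side"):
    d=get(n); save(n+"0.png",d["image"]); print(n,d["xyz"],np.round(d["rotation"],3).tolist(),d["camera_matrix"])
    for t in("vessel","rack","balance","dropper","bulb","cap_top"):
        print(t,[(np.round(b["rect"],1).tolist(),round(b["p"],2)) for b in cams.boxes_of(n,t)][:6])
o=ctrl.get_obs();print(o)
E
```

```text
top [ 355.81806826  -14.94698907 1191.59261628] [-2.119, 2.129, -0.217] [[568.71833246   0.         323.49661989]
 [  0.         568.71833246 242.18653246]
 [  0.           0.           1.        ]]
vessel [([325.6, 302.7, 25.5, 26.0], 0.97), ([327.1, 258.7, 27.6, 26.4], 0.89), ([370.6, 182.9, 22.9, 31.9], 0.75), ([429.7, 264.1, 33.8, 29.7], 0.67), ([210.4, 273.8, 140.8, 47.2], 0.62)]
rack []
balance [([427.6, 293.1, 116.4, 140.5], 0.95)]
dropper [([421.8, 213.2, 20.4, 28.4], 0.89)]
bulb [([180.7, 315.0, 24.5, 24.2], 0.9)]
cap_top [([434.7, 258.0, 33.6, 25.8], 0.94), ([329.0, 257.2, 18.2, 19.4], 0.92), ([373.1, 178.2, 22.9, 25.6], 0.87), ([325.6, 298.9, 23.1, 24.1], 0.71)]
side [ 445.18626338 -693.55788729  775.82058389] [-2.299, 0.187, -0.092] [[465.97150393   0.         320.44709018]
 [  0.         465.97150393 242.90470029]
 [  0.           0.           1.        ]]
vessel [([312.8, 284.2, 22.7, 50.2], 0.82), ([271.6, 290.9, 26.1, 54.9], 0.78), ([321.9, 340.5, 30.8, 61.8], 0.72), ([399.5, 307.5, 27.3, 55.7], 0.56)]
rack [([293.9, 236.6, 45.9, 86.8], 0.73), ([295.2, 232.5, 18.5, 43
[... 335 characters left out ...]
't': 0.7, 'qpos': array([-1.19101546e+00,  4.23067776e-01,  1.62989218e+00, -1.35974276e-05,
        1.08860650e+00, -1.90029770e-02]), 'qvel': array([-3.58150120e-04,  2.03356197e-03,  9.10457977e-04, -1.01617752e-03,
       -7.44344593e-05, -6.36421085e-04]), 'joint_torque': array([-1.46082406e-03, -5.44424772e+01, -2.74003798e+01,  6.43138960e-02,
        1.69130653e-02, -2.80155952e-06]), 'ee_pos': array([ 242.70077733, -575.94095993,  222.69827653]), 'orientation': array([ 3.07931957e+00,  6.22269913e-01, -1.12317954e-05]), 'ft_force': array([ 0.51282501, -0.63609821, -1.25598767]), 'moment': array([ 0.02993797, -0.01202736,  0.0742662 ]), 'grasp_force': 0.0, 'width': 87.54815736482163}
```

View pics/top0.png

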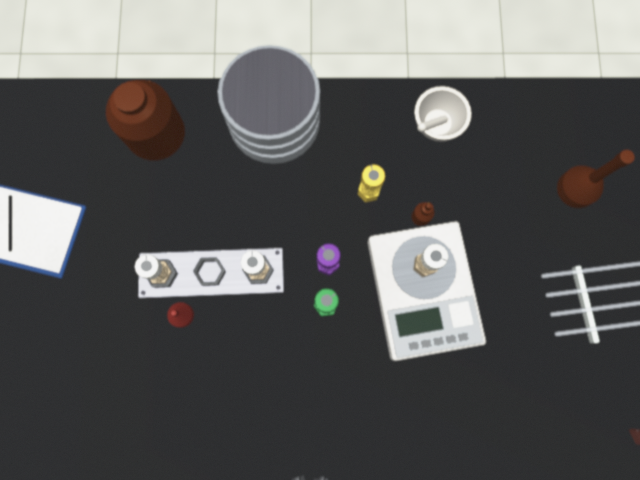

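View pics/side0.png

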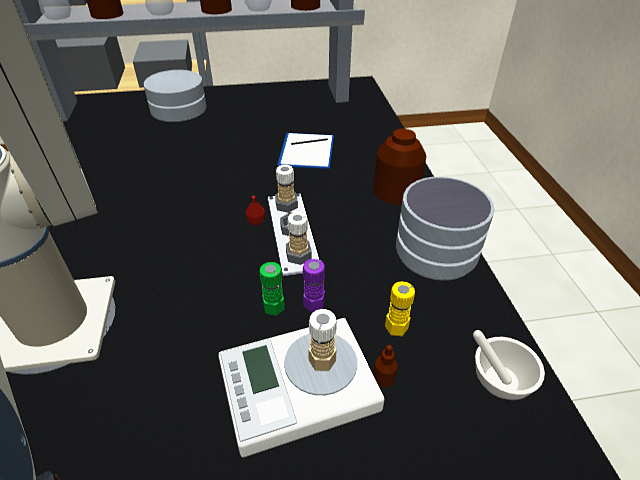

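Same-shaped candidates in the top view: green (326,302), purple (328,258), yellow (372,180), the white-capped ones in the rack at (148,266) and (254,264), and the white-capped one on the steel pan at (434,257). The one on the pan fits, because it has a beige jacket, a white cap and stands on the balance. Next I'll check it in an enlarged crop and measure.

Run:
```python
from h import *
from scipy.optimize import least_squares
D={n:get(n) for n in("top","side")}
hexa=lambda c,yaw,af,z:np.array([[c[0]+af/3**.5*np.cos(yaw+np.pi/6+k*np.pi/3),c[1]+af/3**.5*np.sin(yaw+np.pi/6+k*np.pi/3),z] for k in range(6)])
circ=lambda c,r,z:np.array([[c[0]+r*np.cos(a),c[1]+r*np.sin(a),z] for a in np.linspace(0,2*np.pi,40)])
# whole-vessel silhouettes -> boxes
def model(x,y,z0):
    return np.vstack([hexa((x,y),0,42,z0),hexa((x,y),.5,42,z0),circ((x,y),22,z0+116),circ((x,y),22,z0+86)])
def box(d,P):
    p=proj(d,P);a,b=p.min(0),p.max(0);return np.r_[(a+b)/2,b-a]
def sel(n,t,uv):
    L=[m for m in cams.cut_out(n,t)]
    L=[m for m in L if np.hypot(m["rect"][0]-uv[0],m["rect"][1]-uv[1])<14]
    return L[0] if L else None
for name,z0,uvs in(("vessel",70,{"top":(430,262),"side":(322,340)}),("sealedA/b",10,{"top":(255,267),"side":(298,237)}),("sealedfar",10,{"top":(153,270),"side":(286,188)})):
    obs={}
    for n in D:
        d=D[n];m=sel(n,"vessel",uvs[n]); c=sel(n,"cap_top",uvs[n])
        # white cap by threshold around expected
        im=d["image"];hsv=cv2.cvtColor(im,cv2.COLOR_RGB2HSV)
        if m: obs[n]=m["rect"]; print(name,n,np.round(m["rect"],1), "cap",None if c is None else np.round(c["rect"],1))
    if obs:
        f=lambda q:np.concatenate([(box(D[n],model(*q,z0))-obs[n])[:2] for n in obs])
        r=least_squares(f,[600,0]);print(name,np.round(r.x,1),np.round(r.fun,2))
# rack plate corners in top
im=D["top"]["image"];roi=np.zeros(im.shape[:2],np.uint8);roi[240:305,130:290]=1
m=((im.min(2)>110)&(roi>0)).astype(np.uint8)
n,l,s,_=cv2.connectedComponentsWithStats(m);k=1+s[1:,4].argmax()
c=max(cv2.findContours((l==k).astype(np.uint8),0,1)[0],key=cv2.contourArea);print("rack rect",cv2.minAreaRect(c))
print([np.round(atz(D["top"],u,v,10)[:2],1).tolist() for u,v in cv2.boxPoints(cv2.minAreaRect(c))])
a=cv2.resize(im[225:305,130:290],None,fx=5,fy=5,interpolation=2)
b=cv2.resize(im[238:278,405:458],None,fx=5,fy=5,interpolation=2)
s=D["side"]["image"];b2=cv2.resize(s[305:380,290:355],None,fx=2.66,fy=2.66,interpolation=2);b3=cv2.resize(s[200:270,260:320],None,fx=2.8,fy=2.8,interpolation=2)
o=np.zeros((600,800,3),np.uint8);o[:400]=a;x=0
for q in(b,b2,b3):
    h,w=q.shape[:2];h=min(h,200);o[400:400+h,x:x+w]=q[:h];x+=w
save("crop1.png",o)
```

```text
vessel top [431.5 260.6  34.   32.6] cap [435.5 256.1  30.7  23.7]
vessel side [321.1 342.   30.5  62.2] cap None
vessel [ 527.4 -231.2] [ 0.54  0.18  0.1  -0.61]
rack rect ((208.61892700195312, 272.5915832519531), (45.197349548339844, 148.7746124267578), 87.79740142822266)
[[566.3, 372.5], [577.4, 60.2], [481.8, 55.7], [471.3, 363.3]]
```

View pics/crop1.png

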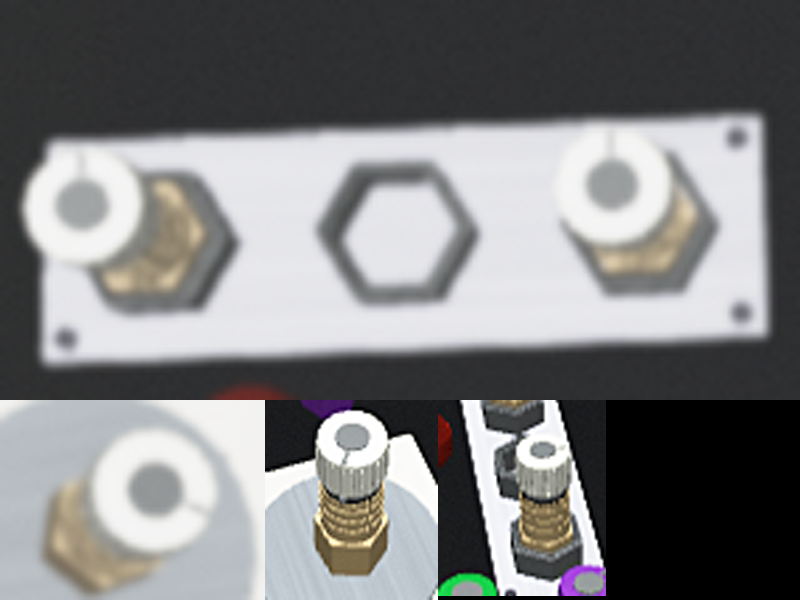

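The crop confirms it: the vessel on the pan has a beige jacket and a white cap. In the top view its cap is at (434,257) and its foot near (424,267). The empty middle socket is at about (209,271). Next I'll refine both poses by fitting a rendered model.

```bash
cat > fit.py <<'E'
from h import *
from scipy.optimize import minimize
S=8
def hx(c,yaw,af,z): 
    a=yaw+np.pi/6+np.arange(6)*np.pi/3; r=af/3**.5
    return np.c_[c[0]+r*np.cos(a),c[1]+r*np.sin(a),np.full(6,z)]
def ci(c,r,z):
    a=np.linspace(0,2*np.pi,48,endpoint=False); return np.c_[c[0]+r*np.cos(a),c[1]+r*np.sin(a),np.full(48,z)]
def fill(I,d,P,val,o):
    p=(proj(d,P)-o+.5)*S-.5; cv2.fillConvexPoly(I,np.round(cv2.convexHull(p.astype(np.float32))*16).astype(np.int32),val,shift=4)
def down(I): return cv2.GaussianBlur(cv2.resize(I,None,fx=1/S,fy=1/S,interpolation=cv2.INTER_AREA),(0,0),.6)
def vess(d,q,o,sh,z0):
    x,y,w=q; I=np.zeros((sh[0]*S,sh[1]*S),np.float32); c=(x,y)
    fill(I,d,np.r_[hx(c,w,42,z0),hx(c,w,42,z0+34)],1.,o)
    fill(I,d,np.r_[ci(c,20,z0+34),ci(c,20,z0+75)],1.,o)
    fill(I,d,np.r_[ci(c,18.5,z0+75),ci(c,22,z0+86),ci(c,22,z0+116)],0.,o); return down(I)
def rk(d,q,o,sh):
    x,y,w=q; I=np.zeros((sh[0]*S,sh[1]*S),np.float32)
    R=np.array([[np.cos(w),-np.sin(w)],[np.sin(w),np.cos(w)]])
    k=np.array([[46,150],[-46,150],[-46,-150],[46,-150]])@R.T+[x,y]
    fill(I,d,np.c_[k,np.full(4,10)],1.,o)
    fill(I,d,np.r_[hx((x,y),w,57,10),hx((x,y),w,57,41)],0.,o)
    J=np.zeros_like(I);fill(J,d,hx((x,y),w,44.4,10),1.,o); J2=np.zeros_like(I);fill(J2,d,hx((x,y),w,44.4,36),1.,o)
    return down(np.maximum(I,np.minimum(J,J2)))
def beige(im):
    im=im.astype(float); return np.clip((im[...,0]-im[...,2])/np.maximum(im.max(2),30)/.30,0,1)
E
cat > f1.py <<'E'
from fit import *
from scipy.spatial.transform import Rotation as Ro
D={n:get(n) for n in("top","side")}
W={"top":(slice(240,292),slice(398,446)),"side":(slice(315,385),slice(295,350))}
def cost(q,cams_):
    e=0
    for n in cams_:
        r,c=W[n];B=beige(D[n]["image"][r,c]);e+=((vess(D[n],q,np.array([c.start,r.start]),B.shape,70)-B)**2).sum()
    return e
opt=dict(xatol=.02,fatol=.005,initial_simplex=None)
for cs in(["top","side"],["top"],["side"]):
    L=[]
    for w in np.radians(np.arange(-30,30,7.5)):
        r=minimize(lambda q:cost([q[0],q[1],q[2]/20],cs),[527,-231,w*20],method="Nelder-Mead",options=dict(xatol=.05,fatol=.01,initial_simplex=np.array([[527,-231,w*20],[532,-231,w*20],[527,-226,w*20],[527,-231,w*20+3]])))
        L.append((r.fun,r.x[0],r.x[1],np.degrees(r.x[2]/20)))
    L.sort();print(cs,np.round(L[:4],2).tolist())
W2=(slice(240,305),slice(130,292))
im=D["top"]["image"].astype(float).min(2)[W2]; B=np.clip((im-45)/(205-45),0,1)
wt=np.ones_like(B); wt[:, :50]=0; wt[:,104:]=0; wt[44:54,:]=1; wt[62:]=0; wt[40:,:]=1; wt[55:, :70]=0
o=np.array([130,240])
L=[]
for w in(0.,.05,-.05):
    r=minimize(lambda q:(wt*(rk(D["top"],[q[0],q[1],q[2]/100],o,B.shape)-B)**2).sum(),[525,213,w*100],method="Nelder-Mead",options=dict(xatol=.05,fatol=.01,initial_simplex=np.array([[525,213,w*100],[530,213,w*100],[525,218,w*100],[525,213,w*100+4]])))
    L.append((r.fun,*r.x[:2],np.degrees(r.x[2]/100)))
L.sort();print("rack",np.round(L,2).tolist())
x=L[0];print("sideproj",proj(D["side"],[[x[1],x[2],10]]))
ob=ctrl.get_obs();print(np.round(Ro.from_rotvec(ob["orientation"]).as_matrix(),3).tolist())
for n,Q in(("top",(B,rk(D["top"],[x[1],x[2],np.radians(x[3])],o,B.shape))),):
    v=np.hstack(Q)*255;cv2.imwrite("pics/f.png",cv2.resize(np.vstack([v,np.abs(v[:,:162]-v[:,162:]).repeat(1,1) @ np.eye(162,324)]),None,fx=2.4,fy=2.4))
E
python3 f1.py
```

```text
['top', 'side'] [[43.75, 529.62, -228.07, -40.11], [43.83, 529.62, -228.11, 19.78], [43.83, 529.63, -228.08, -39.48], [43.84, 529.6, -228.14, 19.19]]
['top'] [[14.52, 529.26, -228.2, -33.9], [14.58, 529.41, -228.16, 24.98], [14.59, 529.48, -228.11, 26.72], [14.61, 529.41, -227.9, -33.8]]
['side'] [[28.2, 529.66, -228.13, 19.26], [28.21, 529.67, -228.18, -40.66], [28.23, 529.65, -228.11, -40.79], [28.23, 529.67, -228.15, 19.28]]
rack [[193.01, 524.63, 208.94, 1.25], [193.09, 524.6, 209.0, 1.2], [193.18, 524.61, 208.8, 1.26]]
sideproj [[291.0570331  228.23366804]]
[[0.922, 0.388, -0.0], [0.388, -0.922, 0.0], [0.0, -0.0, -1.0]][ WARN:0@7.101] global loadsave.cpp:1063 imwrite_ Unsupported depth image for selected encoder is fallbacked to CV_8U.
```

{"fn": "move_arm", "kwargs": {"steps": [[[0.8, -0.42, 0], 0, 0], [[0.8, -0.42, 0], 0, 0], [[0.8, -0.42, 0], 0, 0], [[0.8, -0.42, 0], 0, 0], [[0.8, -0.42, 0], 0, 0], [[0.8, -0.42, 0], 0, 0], [[0.8, -0.42, 0], 0, 0], [[0.8, -0.42, 0], 0, 0], [[0.8, -0.42, 0], 0, 0], [[0.8, -0.42, 0], 0, 0], [[0.8, -0.42, 0], 0, 0], [[0.8, -0.42, 0], 0, 0], [[0.8, -0.42, 0], 0, 0], [[0.8, -0.42, 0], 0, 0], [[0.8, -0.42, 0], 0, 0], [[0.8, -0.42, 0], 0, 0], [[0.8, -0.42, 0], 0, 0], [[0.8, -0.42, 0], 0, 0], [[0.8, -0.42, 0], 0, 0], [[0.8, -0.42, 0], 0, 0]]}}

```text
t: 3.17
ee_pos: [530.4, -226.1, 222.8]
orientation: [3.079, 0.622, 0.0]
ft_force: [0.5, 0.5, -0.0]
width: 88.0
grasp_force: 0.0
```

{"fn": "move_arm", "kwargs": {"steps": [[[0, 0, 0], -1, 0], [[0, 0, 0], -1, 0], [[0, 0, 0], -1, 0], [[0, 0, 0], -1, 0], [[0, 0, 0], -1, 0], [[0, 0, 0], -1, 0], [[0, 0, 0], -1, 0], [[0, 0, 0], -1, 0], [[0, 0, 0], -1, 0], [[0, 0, 0], -1, 0], [[0, 0, 0], -1, 0], [[0, 0, 0], -1, 0], [[0, 0, 0], -1, 0], [[0, 0, 0], -1, 0], [[0, 0, 0], -1, 0], [[0, 0, 0], -1, 0], [[0, 0, 0], -1, 0], [[0, 0, 0], -1, 0], [[0, 0, 0], -1, 0], [[0, 0, 0], -1, 0]]}}

```text
t: 4.83
ee_pos: [529.8, -227.1, 222.7]
orientation: [1.497, 2.762, 0.0]
ft_force: [1.1, -0.3, -0.0]
width: 87.6
grasp_force: 0.0
```

{"fn": "move_arm", "kwargs": {"steps": [[[0, 0, 0], -1, 0], [[0, 0, 0], -1, 0], [[0, 0, 0], -1, 0], [[0, 0, 0], -1, 0], [[0, 0, 0], -1, 0], [[0, 0, 0], -1, 0], [[0, 0, 0], -1, 0], [[0, 0, 0], -0.5, 0], [[0, 0, 0], 0, 0], [[0, 0, 0], 0, 0]]}}

```text
t: 5.67
ee_pos: [529.8, -227.1, 222.7]
orientation: [0.539, 3.095, 0.0]
ft_force: [0.9, 0.4, -0.2]
width: 88.0
grasp_force: 0.0
```

```bash
cat > st.py <<'E'
from h import *
import sys
from scipy.spatial.transform import Rotation as Ro
def st(target=None):
    o=ctrl.get_obs();R=Ro.from_rotvec(o["orientation"]).as_matrix()
    print("t",round(o["t"],2),"pos",np.round(o["ee_pos"],1),"yaw",round(float(np.degrees(np.arctan2(R[1,0],R[0,0]))),1),"zax",np.round(R[:,2],3),"j6",round(float(np.degrees(o["qpos"][5])),1),"F",np.round(o["ft_force"],1),"M",np.round(o["moment"],3),"w",round(o["width"],1),"g",round(o["grasp_force"],1))
    if target is not None: print("tool shift units",np.round(R.T@(np.array(target)-o["ee_pos"])/25,2))
if __name__=="__main__": st([float(a) for a in sys.argv[1:4]] if len(sys.argv)>3 else None)
E
python3 st.py 529.5 -228.1 157
python3 - <<'E'
from h import *
a=get("top")["image"][190:350,340:500];b=get("side")["image"][250:410,240:400]
save("above.png",cv2.resize(np.hstack([a,b]),(800,400),interpolation=2))
E
```

```text
t 5.67 pos [ 529.8 -227.1  222.7] yaw 160.3 zax [ 0. -0. -1.] j6 -94.6 F [ 0.9  0.4 -0.2] M [ 0.021 -0.099 -0.027] w 88.0 g 0.0
tool shift units [-0.   -0.04  2.63]
```

View pics/above.png

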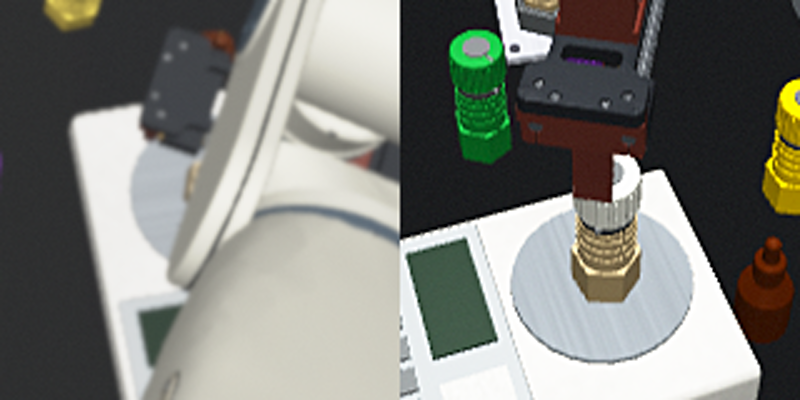

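The picture shows the open gripper over the vessel on the pan. In the side view one finger is in front of the cap. Next I descend and grip.

{"fn": "move_arm", "kwargs": {"steps": [[[0, -0.04, 0.4], 0, 0], [[0, 0, 0.4], 0, 0], [[0, 0, 0.4], 0, 0], [[0, 0, 0.4], 0, 0], [[0, 0, 0.4], 0, 0], [[0, 0, 0.4], 0, 0], [[0, 0, 0.23], 0, 0], [[0, 0, 0], 0, 0], [[0, 0, 0], 0, 0.4], [[0, 0, 0], 0, 0.7], [[0, 0, 0], 0, 1], [[0, 0, 0], 0, 1], [[0, 0, 0], 0, 1], [[0, 0, 0], 0, 1], [[0, 0, 0], 0, 1], [[0, 0, 0], 0, 1], [[0, 0, 0], 0, 1]]}}

```text
t: 7.18
ee_pos: [529.6, -227.9, 157.1]
orientation: [0.536, 3.095, 0.0]
ft_force: [-0.1, 1.5, 1.1]
width: 43.6
grasp_force: 30.0
```

```bash
python3 st.py
```

```text
t 7.18 pos [ 529.6 -227.9  157.1] yaw 160.4 zax [ 0.  0. -1.] j6 -94.8 F [-0.1  1.5  1.1] M [ 0.208 -0.165 -0.027] w 43.6 g 30.0
```

{"fn": "move_arm", "kwargs": {"steps": [[[0, 0, -0.1], 0, 1], [[0, 0, -0.3], 0, 1], [[0, 0, -0.4], 0, 1], [[0, 0, -0.4], 0, 1], [[0, 0, -0.4], 0, 1], [[0, 0, -0.4], 0, 1], [[0, 0, -0.4], 0, 1], [[0, 0, -0.4], 0, 1], [[0, 0, -0.4], 0, 1], [[0, 0, -0.4], 0, 1], [[0, 0, 0], 0, 1], [[0, 0, 0], 0, 1]]}}

```text
t: 8.18
ee_pos: [529.8, -228.2, 247.6]
orientation: [0.536, 3.094, -0.001]
ft_force: [-0.2, 0.4, -4.8]
width: 43.8
grasp_force: 30.0
```

```bash
python3 st.py 524.6 209 247
```

```text
t 8.18 pos [ 529.8 -228.2  247.6] yaw 160.4 zax [ 0.001 -0.001 -1.   ] j6 -94.8 F [-0.2  0.4 -4.8] M [ 0.043 -0.15   0.003] w 43.8 g 30.0
tool shift units [ 6.07 16.4   0.02]
```

Lifted, and the load reads about 4.4 N. Next I move across with soft starts and stops, then turn by 18.5°.

{"fn": "move_arm", "kwargs": {"steps": [[[0.1, 0.3, 0], 0, 1], [[0.22, 0.6, 0], 0, 1], [[0.33, 0.9, 0], 0, 1], [[0.33, 0.9, 0], 0, 1], [[0.33, 0.9, 0], 0, 1], [[0.33, 0.9, 0], 0, 1], [[0.33, 0.9, 0], 0, 1], [[0.33, 0.9, 0], 0, 1], [[0.33, 0.9, 0], 0, 1], [[0.33, 0.9, 0], 0, 1], [[0.33, 0.9, 0], 0, 1], [[0.33, 0.9, 0], 0, 1], [[0.33, 0.9, 0], 0, 1], [[0.33, 0.9, 0], 0, 1], [[0.33, 0.9, 0], 0, 1], [[0.33, 0.9, 0], 0, 1], [[0.33, 0.9, 0], 0, 1], [[0.33, 0.9, 0], 0, 1], [[0.33, 0.8, 0], 0, 1], [[0.14, 0.3, 0], 0, 1]]}}

```text
t: 9.85
ee_pos: [523.5, 211.9, 246.1]
orientation: [-0.533, -3.095, -0.0]
ft_force: [0.8, -0.7, -5.1]
width: 43.6
grasp_force: 30.0
```

{"fn": "move_arm", "kwargs": {"steps": [[[0, 0, 0], 0.7, 1], [[0, 0, 0], 0.8, 1], [[0, 0, 0], 0.8, 1], [[0, 0, 0], 0.7, 1], [[0, 0, 0], 0.7, 1], [[0, 0, 0], 0, 1], [[0, 0, 0], 0, 1], [[0, 0, 0], 0, 1]]}}

```text
t: 10.52
ee_pos: [524.1, 208.9, 246.6]
orientation: [-1.024, -2.969, 0.001]
ft_force: [0.2, -0.1, -4.4]
width: 43.1
grasp_force: 30.0
```

```bash
python3 st.py 524.6 209 247
python3 - <<'E'
from h import *
d=get("top");s=get("side")
save("hold.png",np.hstack([cv2.resize(d["image"][210:310,130:290],(480,300),interpolation=2),cv2.resize(s["image"][130:280,225:385],(320,300),interpolation=2)]))
E
```

```text
t 10.52 pos [524.1 208.9 246.6] yaw 141.9 zax [-0.001 -0.    -1.   ] j6 -31.4 F [ 0.2 -0.1 -4.4] M [ 0.014 -0.15  -0.   ] w 43.1 g 30.0
tool shift units [-0.01  0.01 -0.02]
```

View pics/hold.png

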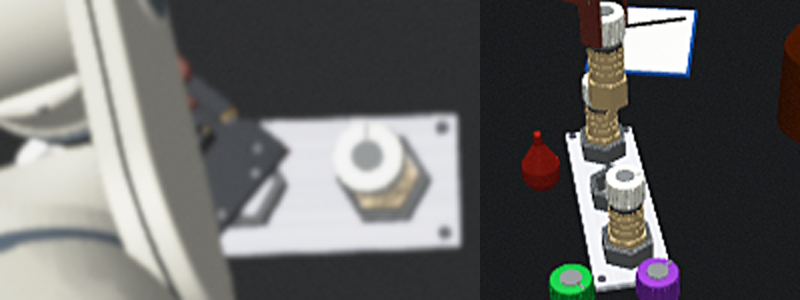

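```bash
cat > f2.py <<'E'
from fit import *
D={n:get(n) for n in("top","side")}
im0={n:cv2.cvtColor(cv2.imread(f"pics/{n}0.png"),cv2.COLOR_BGR2RGB) for n in D}
W={"top":(slice(235,308),slice(125,295)),"side":(slice(180,280),slice(255,330))}
q0=np.array([524.6,209,.03])
def ax(q): return np.array([-np.sin(q[2]),np.cos(q[2])])
def prep(n):
    r,c=W[n];o=np.array([c.start,r.start]);im=im0[n][r,c].astype(float);B=np.clip((im.min(2)-60)/(200-60),0,1)
    k=np.zeros((B.shape[0]*S,B.shape[1]*S),np.float32)
    for s in(-100,100):
        c0=q0[:2]+s*ax(q0);fill(k,D[n],np.r_[hx(c0,.03,60,10),hx(c0,.03,60,41)],1.,o);fill(k,D[n],np.r_[ci(c0,24,10),ci(c0,24,126)],1.,o)
    wt=(cv2.dilate(down(k),np.ones((7,7)))<.02).astype(float)
    h=cv2.cvtColor(im0[n][r,c],cv2.COLOR_RGB2HSV); wt*=1-cv2.dilate(((h[...,1]>90)&(h[...,2]>60)).astype(np.uint8),np.ones((5,5)))
    return o,B,wt
P={n:prep(n) for n in D}
def c1(q,n):
    o,B,wt=P[n];return (wt*(rk(D[n],q,o,B.shape)-B)**2).sum()
for cs in(["top"],["side"],["top","side"]):
    r=minimize(lambda q:sum(c1([q[0],q[1],q[2]/100],n) for n in cs),[524.6,209,3],method="Nelder-Mead",options=dict(xatol=.03,fatol=.003,initial_simplex=[[524,208,3],[529,209,3],[524,213,2],[525,209,5]]))
    print("rack",cs,np.round(r.x[:2],2),"yaw",round(np.degrees(r.x[2]/100),2),round(r.fun,1),round(sum(P[n][2].sum() for n in cs)))
# held vessel in side
ob=ctrl.get_obs();z0=ob["ee_pos"][2]-87
p=proj(D["side"],[[524,209,z0]])[0]
r_,c_=slice(int(p[1])-40,int(p[1])+10),slice(int(p[0])-18,int(p[0])+22)
B=beige(D["side"]["image"][r_,c_]);yy,xx=np.mgrid[r_,c_]
o=np.array([c_.start,r_.start])
L=[]
for w in np.radians(np.arange(-25,30,10)):
    # mask out the sealed vessel behind: restrict to near silhouette by weighting upper rows
    wt=np.ones_like(B); wt[int(p[1])+6-r_.start:]=0
    r=minimize(lambda q:(wt*(vess(D["side"],[q[0],q[1],q[2]/20],o,B.shape,z0)-B)**2).sum(),[524,209,w*20],method="Nelder-Mead",options=dict(xatol=.03,fatol=.003,initial_simplex=[[524,209,w*20],[528,209,w*20],[524,213,w*20],[524,209,w*20+3]]))
    L.append((r.fun,r.x[0],r.x[1],np.degrees(r.x[2]/20)))
L.sort();print("held",ob["ee_pos"],p,np.round(L,2).tolist())
E
python3 f2.py
```

```text
rack ['top'] [524.32 208.94] yaw 2.03 133.7 8740
rack ['side'] [526.78 201.55] yaw 1.84 29.4 3379
rack ['top', 'side'] [524.85 208.67] yaw 1.98 225.4 12119
held [524.33598875 209.06211677 246.84565578] [288.46598728 179.0283398 ] [[183.02, 524.34, 206.71, 2.35], [183.06, 524.33, 206.71, 1.84], [183.1, 524.35, 207.04, 2.48], [187.83, 524.56, 206.74, 49.13], [187.91, 524.6, 206.67, -10.94], [188.02, 524.55, 206.66, -11.92]]
```

```bash
cat > f3.py <<'E'
from fit import *
D={n:get(n) for n in("top","side")}
im0={n:cv2.cvtColor(cv2.imread(f"pics/{n}0.png"),cv2.COLOR_BGR2RGB) for n in D}
def sealed(d,q,o,sh):  # white+beige visible: above z=41
    I=np.zeros((sh[0]*S,sh[1]*S),np.float32);c=q[:2]
    fill(I,d,np.r_[hx(c,np.radians(2),42,30),hx(c,np.radians(2),42,44)],1.,o);fill(I,d,np.r_[ci(c,20,44),ci(c,20,85)],1.,o)
    # socket front wall hides below
    fill(I,d,np.r_[ci(c,18.5,85),ci(c,22,96),ci(c,22,126)],0.,o);return down(I)
for s in(-100,100):
  c0=np.array([524.3,208.9])+s*np.array([-.035,.999])
  for cs in(["top"],["side"],["top","side"]):
    def f(q):
        e=0
        for n in cs:
            p=proj(D[n],[[*c0,70]])[0].astype(int);a=24 if n=="top" else 28
            o=p-a;B=beige(im0[n][o[1]:o[1]+2*a,o[0]:o[0]+2*a])
            e+=((sealed(D[n],q,o,B.shape)-B)**2).sum()
        return e
    r=minimize(f,c0,method="Nelder-Mead",options=dict(xatol=.03,fatol=.003,initial_simplex=[c0,c0+[4,0],c0+[0,4]]))
    print(s,cs,"pred",np.round(c0,1),"fit",np.round(r.x,1),round(r.fun,1))
# cap ellipse test: white cap, top view, saturation low bright & not plate -> gray top disc centroid
for n in("top",):
  for s in(-100,0,100):
    c0=np.array([524.3,208.9])+s*np.array([-.035,.999])
    if s:
        p=proj(D[n],[[*c0,126]])[0];g=im0[n].astype(float).mean(2)[int(p[1])-6:int(p[1])+7,int(p[0])-6:int(p[0])+7]
        w=np.clip(225-g,0,100)
        w[w<25]=0;yy,xx=np.mgrid[int(p[1])-6:int(p[1])+7,int(p[0])-6:int(p[0])+7]
        print(s,"gray disc",np.round(atz(D[n],(xx*w).sum()/w.sum(),(yy*w).sum()/w.sum(),126)[:2],1),"p",p)
E
python3 f3.py
```

```text
-100 ['top'] pred [527.8 109. ] fit [528.5 109.9] 5.1
-100 ['side'] pred [527.8 109. ] fit [530.3 110.4] 20.4
-100 ['top', 'side'] pred [527.8 109. ] fit [529.7 110.1] 29.8
100 ['top'] pred [520.8 308.8] fit [521.7 310.5] 12.2
100 ['side'] pred [520.8 308.8] fit [523.8 312. ] 108.9
100 ['top', 'side'] pred [520.8 308.8] fit [523.1 310.8] 126.8
-100 gray disc [528.3 109.6] p [252.26813702 261.69066486]
100 gray disc [521.3 309.3] p [146.26955075 265.75603037]
```

{"fn": "move_arm", "kwargs": {"steps": [[[-0.01, 0.03, 0.2], 0, 1], [[0, 0, 0.4], 0, 1], [[0, 0, 0.5], 0, 1], [[0, 0, 0.5], 0, 1], [[0, 0, 0.5], 0, 1], [[0, 0, 0.5], 0, 1], [[0, 0, 0.5], 0, 1], [[0, 0, 0.5], 0, 1], [[0, 0, 0.4], 0, 1], [[0, 0, 0.3], 0, 1], [[0, 0, 0.2], 0, 1], [[0, 0, 0], 0, 1], [[0, 0, 0], 0, 1], [[0, 0, 0], 0, 1]]}}

```text
t: 11.98
ee_pos: [525.5, 209.8, 135.0]
orientation: [1.026, 2.968, 0.001]
ft_force: [-0.4, -0.3, -4.5]
width: 43.5
grasp_force: 30.0
```

```bash
python3 st.py 525 209.5 120
python3 - <<'E'
from h import *
d=get("top");s=get("side")
save("pre.png",np.hstack([cv2.resize(d["image"][210:310,150:250],(400,400),interpolation=2),cv2.resize(s["image"][170:260,245:335],(400,400),interpolation=2)]))
E
```

```text
t 11.98 pos [525.5 209.8 135. ] yaw 141.9 zax [ 0.001  0.    -1.   ] j6 -31.3 F [-0.4 -0.3 -4.5] M [ 0.021 -0.075 -0.031] w 43.5 g 30.0
tool shift units [ 0.01 -0.02  0.6 ]
```

View pics/pre.png

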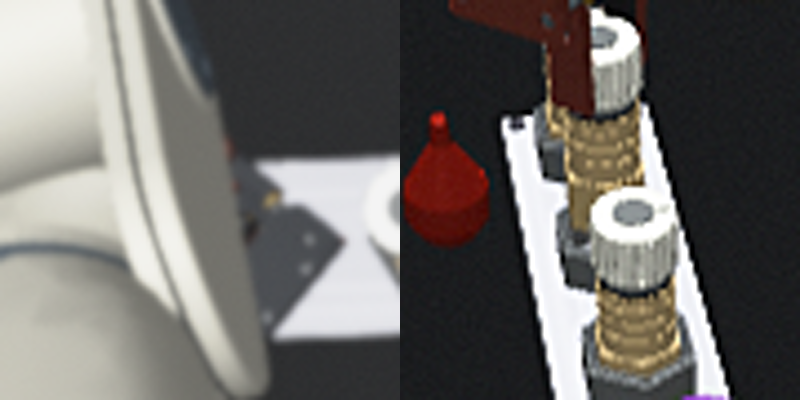

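The side view shows the vessel hanging straight over the middle socket, with its foot just above the walls. Next I descend slowly and watch the force.

{"fn": "move_arm", "kwargs": {"steps": [[[0, -0.01, 0.08], 0, 1], [[0, 0, 0.08], 0, 1], [[0, 0, 0.08], 0, 1], [[0, 0, 0.06], 0, 1], [[0, 0, 0.06], 0, 1], [[0, 0, 0], 0, 1]]}}

```text
t: 12.58
ee_pos: [524.7, 209.3, 125.0]
orientation: [-1.027, -2.969, 0.001]
ft_force: [-0.5, 0.4, -3.5]
width: 43.8
grasp_force: 30.0
```

{"fn": "move_arm", "kwargs": {"steps": [[[0, 0, 0.06], 0, 1], [[0, 0, 0.06], 0, 1], [[0, 0, 0.06], 0, 1], [[0, 0, 0], 0, 1]]}}

```text
t: 12.92
ee_pos: [524.9, 209.4, 120.7]
orientation: [-1.027, -2.969, 0.0]
ft_force: [0.2, 1.5, -4.9]
width: 43.5
grasp_force: 30.0
```

{"fn": "move_arm", "kwargs": {"steps": [[[0, 0, 0.06], 0, 1], [[0, 0, 0.06], 0, 1], [[0, 0, 0], 0, 1]]}}

```text
t: 13.17
ee_pos: [524.8, 209.3, 117.6]
orientation: [-1.027, -2.969, 0.0]
ft_force: [-0.1, 0.1, -5.3]
width: 43.4
grasp_force: 30.0
```

{"fn": "move_arm", "kwargs": {"steps": [[[0, 0, 0.07], 0, 1], [[0, 0, 0.07], 0, 1], [[0, 0, 0.07], 0, 1], [[0, 0, 0.07], 0, 1], [[0, 0, 0], 0, 1]]}}

```text
t: 13.58
ee_pos: [524.8, 209.3, 110.5]
orientation: [-1.027, -2.969, 0.0]
ft_force: [0.1, 1.0, -4.8]
width: 43.4
grasp_force: 30.0
```

{"fn": "move_arm", "kwargs": {"steps": [[[0, 0, 0.07], 0, 1], [[0, 0, 0.07], 0, 1], [[0, 0, 0.07], 0, 1], [[0, 0, 0], 0, 1]]}}

```text
t: 13.92
ee_pos: [524.8, 209.3, 105.3]
orientation: [-1.027, -2.969, 0.0]
ft_force: [0.7, -0.5, -4.3]
width: 43.9
grasp_force: 30.0
```

{"fn": "move_arm", "kwargs": {"steps": [[[0, 0, 0.05], 0, 1], [[0, 0, 0.05], 0, 1], [[0, 0, 0], 0, 1]]}}

```text
t: 14.17
ee_pos: [524.9, 209.4, 103.0]
orientation: [-1.027, -2.969, -0.0]
ft_force: [1.4, 0.9, -5.1]
width: 43.8
grasp_force: 30.0
```

{"fn": "move_arm", "kwargs": {"steps": [[[0, 0, 0.05], 0, 1], [[0, 0, 0.05], 0, 1], [[0, 0, 0.04], 0, 1], [[0, 0, 0], 0, 1]]}}

```text
t: 14.5
ee_pos: [524.9, 209.4, 99.5]
orientation: [-1.027, -2.969, 0.0]
ft_force: [0.5, 0.8, -4.8]
width: 43.3
grasp_force: 30.0
```

{"fn": "move_arm", "kwargs": {"steps": [[[0, 0, 0.04], 0, 1], [[0, 0, 0], 0, 1]]}}

```text
t: 14.67
ee_pos: [524.9, 209.4, 98.6]
orientation: [-1.027, -2.969, 0.0]
ft_force: [0.9, -0.4, -4.3]
width: 43.7
grasp_force: 30.0
```

{"fn": "move_arm", "kwargs": {"steps": [[[0, 0, 0.03], 0, 1], [[0, 0, 0], 0, 1], [[0, 0, 0], 0, 1]]}}

```text
t: 14.92
ee_pos: [524.9, 209.4, 97.9]
orientation: [-1.027, -2.969, -0.0]
ft_force: [0.2, 0.5, -5.8]
width: 43.5
grasp_force: 30.0
```

{"fn": "move_arm", "kwargs": {"steps": [[[0, 0, 0.03], 0, 1], [[0, 0, 0], 0, 1], [[0, 0, 0], 0, 1]]}}

```text
t: 15.17
ee_pos: [525.0, 209.4, 97.3]
orientation: [1.027, 2.969, 0.0]
ft_force: [1.2, 0.5, -2.7]
width: 43.8
grasp_force: 30.0
```

{"fn": "move_arm", "kwargs": {"steps": [[[0, 0, 0.02], 0, 1], [[0, 0, 0], 0, 1], [[0, 0, 0], 0, 1]]}}

```text
t: 15.42
ee_pos: [525.3, 209.5, 97.1]
orientation: [1.026, 2.968, 0.001]
ft_force: [0.9, -0.8, 1.3]
width: 43.5
grasp_force: 30.0
```

```bash
python3 st.py
```

```text
t 15.42 pos [525.3 209.5  97.1] yaw 141.8 zax [ 0.001  0.    -1.   ] j6 -31.3 F [ 0.9 -0.8  1.3] M [-0.123 -0.272  0.019] w 43.5 g 30.0
```

The vessel is standing home, at the expected height and with light contact. Next I tighten in 10° chunks and read the torque after each.

{"fn": "move_arm", "kwargs": {"steps": [[[0, 0, 0], 0.7, 1], [[0, 0, 0], 0.7, 1], [[0, 0, 0], 0.6, 1]]}}

```text
t: 15.67
ee_pos: [525.4, 209.3, 97.1]
orientation: [1.285, 2.866, 0.001]
ft_force: [2.5, -1.6, 1.4]
width: 43.1
grasp_force: 30.0
```

```bash
python3 st.py
```

```text
t 15.67 pos [525.4 209.3  97.1] yaw 131.7 zax [ 0.001 -0.    -1.   ] j6 -21.1 F [ 2.5 -1.6  1.4] M [-0.355 -0.356  0.121] w 43.1 g 30.0
```

{"fn": "move_arm", "kwargs": {"steps": [[[0, 0, 0], 0.7, 1], [[0, 0, 0], 0.7, 1], [[0, 0, 0], 0.6, 1]]}}

```text
t: 15.92
ee_pos: [525.5, 209.3, 97.1]
orientation: [1.53, 2.743, 0.001]
ft_force: [2.2, -1.4, 1.4]
width: 43.3
grasp_force: 30.0
```

```bash
python3 st.py
```

```text
t 15.92 pos [525.5 209.3  97.1] yaw 121.7 zax [ 0.001 -0.    -1.   ] j6 -11.1 F [ 2.2 -1.4  1.4] M [-0.282 -0.389  0.157] w 43.3 g 30.0
```

{"fn": "move_arm", "kwargs": {"steps": [[[0, 0, 0], 0.7, 1], [[0, 0, 0], 0.7, 1], [[0, 0, 0], 0.6, 1]]}}

```text
t: 16.17
ee_pos: [525.5, 209.3, 97.1]
orientation: [1.763, 2.599, 0.001]
ft_force: [1.9, -1.0, 1.8]
width: 43.4
grasp_force: 30.0
```

```bash
python3 st.py
```

```text
t 16.17 pos [525.5 209.3  97.1] yaw 111.7 zax [ 0.001  0.    -1.   ] j6 -1.1 F [ 1.9 -1.   1.8] M [-0.295 -0.404  0.158] w 43.4 g 30.0
```

{"fn": "move_arm", "kwargs": {"steps": [[[0, 0, 0], 0.7, 1], [[0, 0, 0], 0.7, 1]]}}

```text
t: 16.33
ee_pos: [525.6, 209.3, 97.1]
orientation: [1.918, 2.487, 0.001]
ft_force: [2.1, -0.8, 1.1]
width: 43.9
grasp_force: 30.0
```

```bash
python3 st.py
```

```text
t 16.33 pos [525.6 209.3  97.1] yaw 104.7 zax [ 0.001  0.    -1.   ] j6 5.8 F [ 2.1 -0.8  1.1] M [-0.265 -0.377  0.106] w 43.9 g 30.0
```

{"fn": "move_arm", "kwargs": {"steps": [[[0, 0, 0], 0.7, 1], [[0, 0, 0], 0.7, 1]]}}

```text
t: 16.5
ee_pos: [525.6, 209.3, 97.2]
orientation: [2.067, 2.365, 0.002]
ft_force: [3.0, -1.0, 2.2]
width: 43.6
grasp_force: 30.0
```

```bash
python3 st.py
```

```text
t 16.5 pos [525.6 209.3  97.2] yaw 97.7 zax [ 0.001  0.    -1.   ] j6 12.8 F [ 3.  -1.   2.2] M [-0.17  -0.555  0.244] w 43.6 g 30.0
```

{"fn": "move_arm", "kwargs": {"steps": [[[0, 0, 0], 0.7, 1], [[0, 0, 0], 0.7, 1]]}}

```text
t: 16.67
ee_pos: [526.0, 209.5, 97.2]
orientation: [2.206, 2.235, 0.003]
ft_force: [2.8, -1.3, 0.7]
width: 43.6
grasp_force: 30.0
```

```bash
python3 st.py
```

```text
t 16.67 pos [526.  209.5  97.2] yaw 90.8 zax [ 0.002  0.    -1.   ] j6 19.8 F [ 2.8 -1.3  0.7] M [-0.166 -0.662  0.465] w 43.6 g 30.0
```

Torque is now rising (0.24, then 0.47), so the stop is near. I'll continue in smaller chunks.

{"fn": "move_arm", "kwargs": {"steps": [[[0, 0, 0], 0.5, 1], [[0, 0, 0], 0.5, 1]]}}

```text
t: 16.83
ee_pos: [526.0, 209.5, 97.3]
orientation: [2.301, 2.137, 0.003]
ft_force: [2.4, -0.5, 1.4]
width: 43.6
grasp_force: 30.0
```

```bash
python3 st.py
```

```text
t 16.83 pos [526.  209.5  97.3] yaw 85.8 zax [ 0.002  0.    -1.   ] j6 24.8 F [ 2.4 -0.5  1.4] M [-0.096 -0.605  0.325] w 43.6 g 30.0
```

{"fn": "move_arm", "kwargs": {"steps": [[[0, 0, 0], 0.5, 1], [[0, 0, 0], 0.5, 1]]}}

```text
t: 17.0
ee_pos: [526.0, 209.5, 97.3]
orientation: [2.392, 2.035, 0.003]
ft_force: [2.8, -1.0, 0.7]
width: 44.1
grasp_force: 30.0
```

```bash
python3 st.py
```

```text
t 17.0 pos [526.  209.5  97.3] yaw 80.8 zax [ 0.002  0.    -1.   ] j6 29.8 F [ 2.8 -1.   0.7] M [-0.154 -0.59   0.369] w 44.1 g 30.0
```

{"fn": "move_arm", "kwargs": {"steps": [[[0, 0, 0], 0.5, 1], [[0, 0, 0], 0.5, 1]]}}

```text
t: 17.17
ee_pos: [526.0, 209.5, 97.3]
orientation: [2.479, 1.928, 0.003]
ft_force: [3.0, -1.3, 0.7]
width: 43.7
grasp_force: 30.0
```

```bash
python3 st.py
```

```text
t 17.17 pos [526.  209.5  97.3] yaw 75.8 zax [ 0.002  0.    -1.   ] j6 34.8 F [ 3.  -1.3  0.7] M [-0.145 -0.581  0.139] w 43.7 g 30.0
```

Torque fell from 0.37 to 0.14, so the shell is past the slope and dropping into the notch at about 0.33–0.42 rad of slip. It needs about 8° more to seat there.

{"fn": "move_arm", "kwargs": {"steps": [[[0, 0, 0], 0.5, 1], [[0, 0, 0], 0.4, 1]]}}

```text
t: 17.33
ee_pos: [525.7, 209.7, 97.2]
orientation: [2.554, 1.829, 0.003]
ft_force: [1.1, 1.4, 0.8]
width: 43.3
grasp_force: 30.0
```

```bash
python3 st.py
```

```text
t 17.33 pos [525.7 209.7  97.2] yaw 71.2 zax [ 0.002  0.001 -1.   ] j6 39.3 F [1.1 1.4 0.8] M [ 0.112 -0.305  0.044] w 43.3 g 30.0
```

{"fn": "move_arm", "kwargs": {"steps": [[[0, 0, 0], 0.4, 1], [[0, 0, 0], 0.3, 1]]}}

```text
t: 17.5
ee_pos: [525.7, 209.5, 97.2]
orientation: [2.608, 1.751, 0.003]
ft_force: [2.9, -0.6, 0.1]
width: 43.3
grasp_force: 30.0
```

```bash
python3 st.py
```

```text
t 17.5 pos [525.7 209.5  97.2] yaw 67.8 zax [ 0.002  0.    -1.   ] j6 42.8 F [ 2.9 -0.6  0.1] M [-0.264 -0.535  0.188] w 43.3 g 30.0
```

The click is through: torque fell to 0.04 and is only starting up the next slope, with slip about 0.5 rad. Releasing and retreating.

{"fn": "move_arm", "kwargs": {"steps": [[[0, 0, 0], 0, 0.45], [[0, 0, 0], 0, 0.2], [[0, 0, 0], 0, 0], [[0, 0, 0], 0, 0], [[0, 0, 0], 0, 0], [[0, 0, 0], 0, 0], [[0, 0, -0.3], 0, 0], [[0, 0, -0.5], 0, 0], [[0, 0, -0.6], 0, 0], [[0, 0, -0.8], 0, 0], [[0, 0, -0.8], 0, 0], [[0, 0, -0.8], 0, 0], [[0, 0, -0.8], 0, 0], [[0, 0, -0.8], 0, 0], [[0, 0, 0], 0, 0]]}}

```text
t: 18.75
ee_pos: [527.2, 210.3, 237.0]
orientation: [2.605, 1.752, 0.012]
ft_force: [0.3, -0.1, -0.7]
width: 87.4
grasp_force: 0.0
```

```bash
python3 st.py
python3 - <<'E'
from h import *
s=get("side")["image"];a=cv2.imread("pics/side0.png")[:,:,::-1]
save("done.png",np.hstack([cv2.resize(s[160:260,245:345],(400,400),interpolation=2),cv2.resize(a[160:260,245:345],(400,400),interpolation=2)]))
E
```

```text
t 18.75 pos [527.2 210.3 237. ] yaw 67.9 zax [ 0.008  0.003 -1.   ] j6 42.7 F [ 0.3 -0.1 -0.7] M [-0.045 -0.076  0.016] w 87.4 g 0.0
```

View pics/done.png

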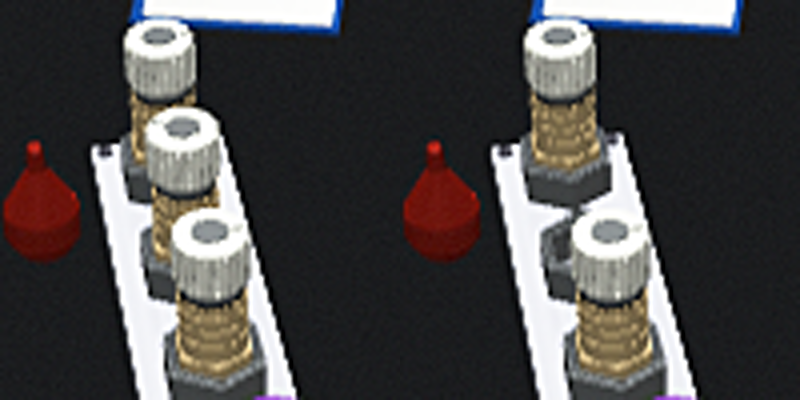

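The side view shows the vessel upright in the middle socket, its cap at (290,190) in the full image. The neighbouring vessels and the bulb are where they were. Handing in.

```bash
python3 -c "
from workcell import ctrl
print(ctrl.close_job())"
```

```text
the job is handed in; nothing more can be done
None
```

I handed in the job with the vessel upright and released in the middle socket and its cap tightened over one click (about 0.5 rad of slip, judged from the torque readings). The neighbouring vessels and the bulb looked unmoved in the last picture; no verdict came back.

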